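# Slide the ink pad home into its corner stop

## Robot

A 6-joint arm with a two-finger parallel gripper is mounted at the origin on a cart in front of the work surface, level with it; the furniture and walls round the work are solid. World frame = base frame: x ahead of the robot, y to its left, z up, the work surface at z = 0. Lengths are in m, angles in rad, forces in N, time in s.
With the tool pointing down it reaches from about 0.425 to 0.95 m from the base axis. Payload 14.7 kg.
Tool frame: the origin (TCP) lies midway between the tips of the shut fingers; the grasp point (between the pads) lies 19 mm behind it; z points along the fingers, y is the line along which they close (so a half turn about z gives the same grasp; the last joint's range is limited). The gripper opens to 85 mm and grips with 20 to 120 N. Pads are 22 mm wide; open, the fingers measure 114 mm over their backs; the gripper's body (76 mm by 85 mm) begins 54 mm behind the grasp point. The pads swing forward as they close: fully open they stand 13 mm farther back than shut.
Start: joints at [-1.185, 0.48, 1.596, -0, 1.065, -0.047], TCP at [0.273, -0.59, 0.231] pointing down, gripper open.
Joint ranges: [-2.75, 2.75], [-0.82, 2.05], [0.23, 2.67], [-1.56, 4.7], [0.09, 2.69], [-2.92, 2.92]. Speed limits (rad/s): [1.89, 1.89, 2.39, 3.01, 3.01, 3.01].

## Interface

Orientations are given as a unit quaternion [w, x, y, z].
In Python, from cell import env, vision, order gives the robot as it stands.
- The arm moves only by the shell command python3 -m pendant 'ROWS' [FORCE]. ROWS is JSON, a list of rows, each a list of 3 entries, a list of its own where there are three numbers: the turn, a rotation vector about the tool's x, y, z scaled (see below), then the shift along the tool's x, y, z scaled (see below), then the closure in counts, from 0 (fully open) to 255 (shut). A call has 1 to 12 rows; each row is the pose to reach, as a shift and turn from the pose commanded when the call began, along the tool's axes at that moment; what a row does not reach only later rows make up. The controller multiplies each number of a shift by 500 mm and each number of a turn by 30 degrees. A row lasts 1/12 s, in which the tool goes at most 41.7 mm and 7.16 degrees, less where a joint would pass 70% of its speed; a pose out of reach is approached as far as the arm can. A call with a number of a shift or a turn outside -1 to 1 is refused whole. A call with a gripper value outside its range is refused whole. The fingers move at their own pace and stop on an object; FORCE is the grip in N (left out, the last holds). Time passes only in rows, so rows that repeat a pose let the fingers close. It gives the time, the measured TCP pose, the force, the opening and the grip force at its end, in the units of the state.
- env.state(): the state, without advancing time (a new reading comes with each control period).
- vision.camera(name): name is "scene" or "top"; returns a dict with "frame" (420x560x3 uint8, red, green, blue), "depth" (420x560 float32, m along the optical axis (not along the pixel's ray), 0 where there is no reading), "camera_matrix" (3x3 intrinsics, pixels), "R" (3x3) and "t" (3): a world point X has camera coordinates R X + t. Camera axes: x right, y down, z forward; pixel columns grow to the right and rows downward; lengths in m; the calibration is good to about 2 mm. A picture is of the moment at which its call begins.
- order.hand_in(): hands the job in; it is judged then, once.
The state is a dict: "clock": time; "joint_pos": joint angles; "qvel": joint speeds; "joint_efforts": joint torques, N m; "ee_pos": TCP position; "ee_rot": TCP orientation; "force": force on the tool from outside, world axes, zero at the start; "ft_torque": the same for the moment, N m; "gripper_width": opening from 0.0 (shut) to 1.0 (fully open); "gripper_force": force on a finger pad.
Only numpy, scipy, OpenCV 4.12 (cv2) and the standard library are available. Lean on these libraries where they do the work, as an engineer would, in place of code of your own. Each camera call takes 0.05 s, during which the arm holds its last target. There are 200 camera calls.

## Task

The closed ink pad of the fingerprinting station has been left askew on its white board. With the fingertips, gently push it along the board into the corner of the L-shaped aluminium stop, so that its long hinge side lies flush against the long rail and its end touches the short rail. Never pinch it between the fingers, lift it or tip it, and leave everything else where it stands.

Things in the scene. Friction and masses are not known exactly. Their poses are not given: they have to be found in the camera images.
- corner_stop: Fixed aluminium L-stop, rails 20 mm high, 14 mm thick, on a fixed white board whose top is 12 mm above the table. Origin: inside corner of the L, at board top. Inner face of the long rail: plane x = 0, from y = 0 to -280 mm; of the short end rail: plane y = 0, from x = 0 to -95 mm. The pad goes inside the L (x, y negative). x points away from the robot within 0.15 rad, z up.
- ink_pad: Flat dark blue closed tin, 77 x 121 x 17 mm, about 0.2 kg, loose on the board; lid fixed. Slides at 1 to 2 N. Origin: centre of underside; z up, long side along y. Edges: x = +37 mm (hinge side, to the long rail), x = -34 mm (near side; thin lip beyond not solid), y = +-61 mm (ends). Widest at the lid rim, 11 to 17 mm over the board. Starts 5 to 14 cm short of both rails, turned up to 0.3 rad.
- pad_place (a point): Where the pad's origin lies when fully seated in the corner: 37 mm from the long rail, 61 mm from the end rail, at board top; axes as the corner stop's.
- loupe: Bystander: black cylindrical stand loupe, 43 mm diameter, 32 mm high. Origin: centre of its underside.
- small_jar: Bystander: screw-lid jar, 53 mm diameter, 50 mm high. Origin: centre of its underside.
- small_tin: Bystander: low round metal tin, 44 mm diameter, 16 mm high. Origin: centre of its underside.
- big_jar: Bystander: screw-lid jar, 63 mm diameter, 62 mm high. Origin: centre of its underside.
- tape_roll: Bystander: roll of tape lying flat, 83 mm diameter, 26 mm high. Origin: centre of its underside.

How it is judged:
At the end, for the whole second after the job is handed in: The ink pad lies flat and at rest in the corner: its origin within 4 mm, along each of the stop's axes, of the fully seated place, and its long side parallel to the long rail within 0.04 rad (x of ink_pad in the frame of corner_stop between -0.041 and -0.033 m and y of ink_pad in the frame of corner_stop between -0.065 and -0.057 m and angle between the y axis of ink_pad and the y axis of corner_stop, either way round below 0.04 rad and z of ink_pad in the frame of corner_stop below 0.004 m and angle between ink_pad's own z axis and vertical below 0.03 rad and linear speed of ink_pad below 0.01 m/s); the robot touches nothing.
It fails at once if the ink pad is lifted or tipped (z of ink_pad in the frame of corner_stop above 0.01 m or angle between ink_pad's own z axis and vertical above 0.12 rad).
It fails at once if the ink pad is taken between the fingers (contact force between the fingers and ink_pad above 0.5 N and z of the grasp point in the frame of ink_pad below 0.031 m and x of the grasp point in the frame of ink_pad between -0.025 and 0.027 m and y of the grasp point in the frame of ink_pad between -0.05 and 0.05 m).
It fails at once if the ink pad is rammed (over 90 N) or shoved faster than 0.4 m/s (contact force between any of the arm, the fingers and ink_pad above 90 N or linear speed of ink_pad above 0.4 m/s).
It fails at once if another thing is moved over 15 mm or tipped over (distance of any of loupe, small_jar, small_tin, big_jar, tape_roll from where it was at the start of the episode above 0.015 m or angle between any of loupe, small_jar, small_tin, big_jar, tape_roll's own z axis and vertical above 0.5 rad).
It also fails if it takes over 48 s, if anything falls off the work surface, if the arm or the gripper's body presses on something with over 40 N, if the wrist force passes 120 N, or if a joint passes its speed limit or range.

## Working session

There is one attempt and no reset: what is moved stays moved. The work goes in short steps, Python scripts to look and compute and a shell command to move; the robot and the scene stay as the last step left them, time stands still between calls to the robot, and variables do not carry over. Pictures are saved under pics/ and viewed, at most 10 in all, crops included, and the job is handed in when it is done.

```bash
mkdir -p pics; ls; cat > h.py <<'E'
import numpy as np, cv2
from cell import env, vision, order
def cam(n,f=None):
    c=vision.camera(n)
    if f: cv2.imwrite('pics/'+f,cv2.cvtColor(c['frame'],cv2.COLOR_RGB2BGR))
    return c
def pt(c,u,v,z=None):
    K=c['camera_matrix'];R=np.array(c['R']);t=np.array(c['t'])
    r=np.linalg.inv(K)@np.array([u,v,1.])
    if z is None: return R.T@(r*c['depth'][int(v),int(u)]-t)
    o=-R.T@t; d=R.T@r
    return o+d*(z-o[2])/d[2]
E
python3 - <<'E'
from h import *
import pickle
c=cam('top','top1.png');pickle.dump(c,open('top1.pkl','wb'))
s=env.state();print(s['clock'],s['ee_pos'],s['ee_rot'],c['camera_matrix'],-np.array(c['R']).T@c['t'])
E
```

```text
pics
0.05 [ 0.27248471 -0.58970915  0.23071378] [-5.58473045e-04  9.76681173e-01  2.14694125e-01 -8.43515262e-05] [[540.89010864   0.         292.91405821]
 [  0.         540.89010864 211.73433824]
 [  0.           0.           1.        ]] [ 0.50036592 -0.04610079  1.01245863]
```

View pics/top1.png

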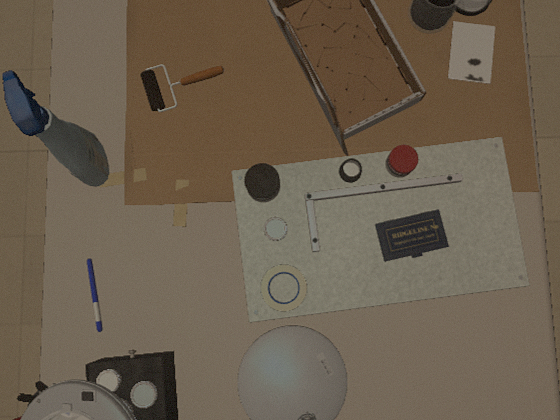

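```bash
python3 - <<'E'
from h import *
im=cv2.imread('pics/top1.png')[130:325,228:530]
im=cv2.convertScaleAbs(cv2.resize(im,None,fx=2.6,fy=2.6,interpolation=cv2.INTER_CUBIC),alpha=1.5)
cv2.imwrite('pics/c1.png',im)
import pickle;c=pickle.load(open('top1.pkl','rb'))
for p in [(100,100),(415,235),(500,200),(262,182),(275,229),(284,288),(402,160),(350,170),(290,370)]: print(p,pt(c,*p).round(3))
E
```

```text
(100, 100) [ 0.873  0.318 -0.005]
(415, 235) [ 0.588 -0.274  0.026]
(500, 200) [ 0.651 -0.441  0.01 ]
(262, 182) [0.685 0.001 0.075]
(275, 229) [ 0.607 -0.018  0.025]
(284, 288) [ 0.499 -0.032  0.013]
(402, 160) [ 0.722 -0.251  0.06 ]
(350, 170) [ 0.71  -0.159  0.04 ]
(290, 370) [ 0.357 -0.039  0.036]
```

View pics/c1.png

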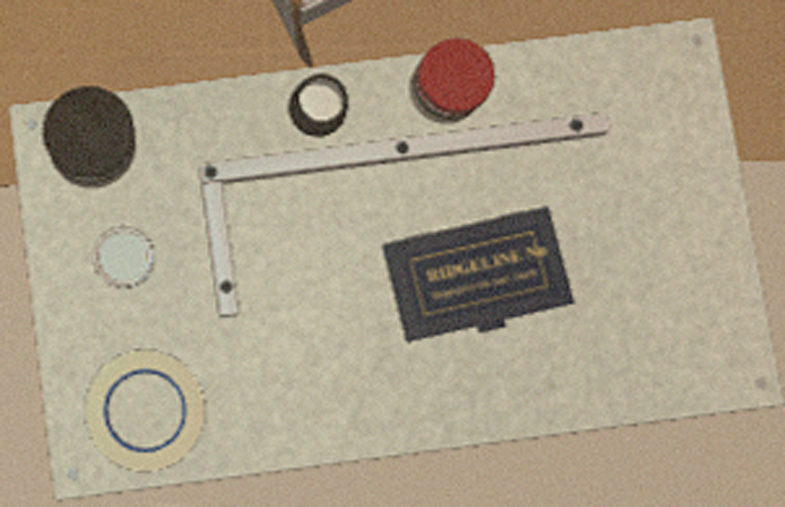

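```bash
cat >> h.py <<'E'
def cr(c,p,z,o=(228,130),f=2.6): return pt(c,(p[0]+.5)/f-.5+o[0],(p[1]+.5)/f-.5+o[1],z)[:2]
# measured stop (from top1)
def stop():
    import pickle;c=pickle.load(open('top1.pkl','rb'))
    a,b=cr(c,(224,181),.032),cr(c,(608,131),.032); s=cr(c,(238,313),.032)
    y=(a-b)/np.linalg.norm(a-b); x=np.array([y[1],-y[0]])
    return a,x,y,b,s
def loc(P):
    a,x,y,_,_=stop(); d=np.array(P)[:2]-a; return np.array([d@x,d@y])
def tow(L):
    a,x,y,_,_=stop(); return a+L[0]*x+L[1]*y
E
python3 - <<'E'
from h import *
import pickle;c=pickle.load(open('top1.pkl','rb'))
a,x,y,b,s=stop();print(a,x,y,np.arctan2(x[1],x[0]),loc(b),loc(s))
P=[cr(c,p,.029) for p in [(384,243),(548,208),(573,303),(408,341)]]
for p in P: print(p.round(4),loc(p).round(4))
print(np.linalg.norm(P[0]-P[1]),np.linalg.norm(P[1]-P[2]))
for n,p,z in [('loupe',(319,103),.044),('bigjar',(90,135),.074),('redjar',(456,75),.062),('tin',(125,257),.028),('tape',(145,410),.038)]: print(n,loc(cr(c,p,z)))
E
```

```text
[ 0.65882027 -0.0910345 ] [0.99475944 0.1022431 ] [-0.1022431   0.99475944] 0.10242208137250276 [ 1.99020694e-20 -2.75280744e-01] [-0.09361248  0.00302356]
[ 0.6119 -0.2023] [-0.0581 -0.1059]
[ 0.6334 -0.3194] [-0.0486 -0.2246]
[ 0.5658 -0.3325] [-0.1172 -0.2307]
[ 0.5427 -0.2156] [-0.1283 -0.112 ]
0.11911560732676868 0.06885508600013966
loupe [ 0.04443462 -0.07305502]
bigjar [0.03667313 0.08850619]
redjar [ 0.04795884 -0.16747641]
tin [-0.04394036  0.07620784]
tape [-0.15154287  0.07581187]
```

```bash
cat >> h.py <<'E'
from scipy.spatial.transform import Rotation as Ro
def shift(L,z):
    s=env.state();q=s['ee_rot'];R=Ro.from_quat([q[1],q[2],q[3],q[0]])
    W=np.r_[tow(L),z]; d=R.inv().apply(W-s['ee_pos'])
    _,x,_,_,_=stop(); tx=R.as_matrix()[:,0]; yaw=np.arctan2(x[1],x[0])-np.arctan2(tx[1],tx[0])
    tz=R.as_matrix()[:,2]
    print('t',s['clock'],'L',loc(s['ee_pos']).round(4),'z',round(s['ee_pos'][2],4),'F',np.round(s['force'],2),'w',s['gripper_width'])
    print('target W',W.round(3),'shift units',(d/.5).round(4),'turn z units',round(-yaw/np.radians(30),4),'tz',tz.round(4))
E
python3 -c "
from h import *
shift((-.168,-.171),.23)"
```

```text
t 0.05 L [-0.4353 -0.4566] z 0.2307 F [-0.58  0.33  0.21] w 0.9993362299728686
target W [ 0.509 -0.278  0.23 ] shift units [ 0.6909 -0.3668  0.0019] turn z units 0.6309 tz [-4.0e-04  1.1e-03 -1.0e+00]
```

```bash
python3 -m pendant '[[[0,0,0.631],[0.691,-0.367,0],0],[[0,0,0.631],[0.691,-0.367,0],0],[[0,0,0.631],[0.691,-0.367,0],0],[[0,0,0.631],[0.691,-0.367,0],0],[[0,0,0.631],[0.691,-0.367,0],0],[[0,0,0.631],[0.691,-0.367,0],0],[[0,0,0.631],[0.691,-0.367,0],0],[[0,0,0.631],[0.691,-0.367,0],0],[[0,0,0.631],[0.691,-0.367,0],0],[[0,0,0.631],[0.691,-0.367,0],0],[[0,0,0.631],[0.691,-0.367,0],0],[[0,0,0.631],[0.691,-0.367,0],0]]'
python3 -c "
from h import *
shift((-.168,-.171),.006)"
```

```text
clock: 1.05
ee_pos: [0.5097, -0.2774, 0.2309]
ee_rot: [-0.0, 0.999, 0.052, -0.0]
force: [0.2, -0.3, 0.8]
gripper_width: 0.998
gripper_force: 0.0
t 1.05 L [-0.1674 -0.1702] z 0.2309 F [ 0.17 -0.26  0.8 ] w 0.997872343558597
target W [ 0.509 -0.278  0.006] shift units [-0.0009  0.0018  0.4499] turn z units 0.0047 tz [-7.e-04  3.e-04 -1.e+00]
```

```bash
python3 -m pendant '[[[0,0,0],[0,0,0.40],0],[[0,0,0],[0,0,0.40],0],[[0,0,0],[0,0,0.40],0],[[0,0,0],[0,0,0.40],0],[[0,0,0],[0,0,0.40],0],[[0,0,0],[0,0,0.42],0],[[0,0,0],[0,0,0.43],0],[[0,0,0],[0,0,0.44],0],[[0,0,0],[0,0,0.45],0],[[0,0,0],[0,0,0.45],0]]'
python3 - <<'E'
from h import *
shift((-.135,-.171),.006)
cam('scene','s1.png')
E
```

```text
clock: 1.88
ee_pos: [0.5099, -0.2792, 0.0072]
ee_rot: [0.001, 0.999, 0.051, 0.001]
force: [-0.1, 0.5, 0.5]
gripper_width: 0.998
gripper_force: 0.0
t 1.8833 L [-0.1673 -0.172 ] z 0.0072 F [-0.06  0.5   0.52] w 0.9977742848948086
target W [ 0.542 -0.275  0.006] shift units [ 0.0647 -0.0019  0.0025] turn z units -0.0003 tz [ 1.5e-03 -9.0e-04 -1.0e+00]
```

View pics/s1.png

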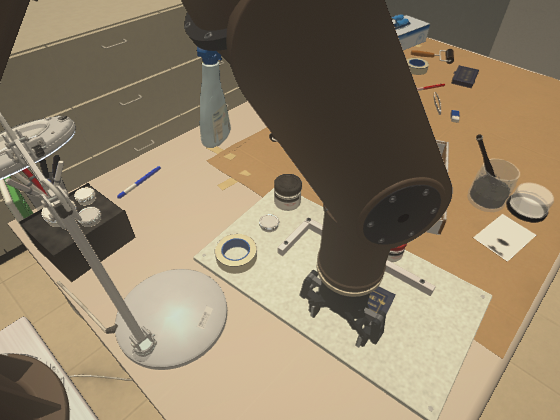

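```bash
python3 -m pendant '[[[0,0,0],[0.015,0,0],0],[[0,0,0],[0.03,0,0],0],[[0,0,0],[0.045,0,0],0],[[0,0,0],[0.055,0,0],0],[[0,0,0],[0.065,0,0],0],[[0,0,0],[0.075,0,0],0],[[0,0,0],[0.085,0,0],0],[[0,0,0],[0.095,0,0],0],[[0,0,0],[0.105,0,0],0],[[0,0,0],[0.115,0,0],0],[[0,0,0],[0.125,0,0],0],[[0,0,0],[0.135,0,0],0]]'
python3 - <<'E'
from h import *
shift((-.085,-.171),.006)
c=cam('top','t2.png')
im=cv2.imread('pics/t2.png')[130:325,228:530]
cv2.imwrite('pics/c2.png',cv2.convertScaleAbs(cv2.resize(im,None,fx=2.6,fy=2.6,interpolation=cv2.INTER_CUBIC),alpha=1.5))
E
```

```text
clock: 2.93
ee_pos: [0.5769, -0.2716, 0.0062]
ee_rot: [-0.0, 0.999, 0.051, -0.0]
force: [-1.8, -0.0, 0.7]
gripper_width: 0.997
gripper_force: 0.9
t 2.9333 L [-0.0999 -0.1713] z 0.0062 F [-1.84 -0.    0.7 ] w 0.9966522901763436
target W [ 0.592 -0.27   0.006] shift units [ 0.0299 -0.0005  0.0005] turn z units -0.0001 tz [-0.  0. -1.]
```

View pics/c2.png

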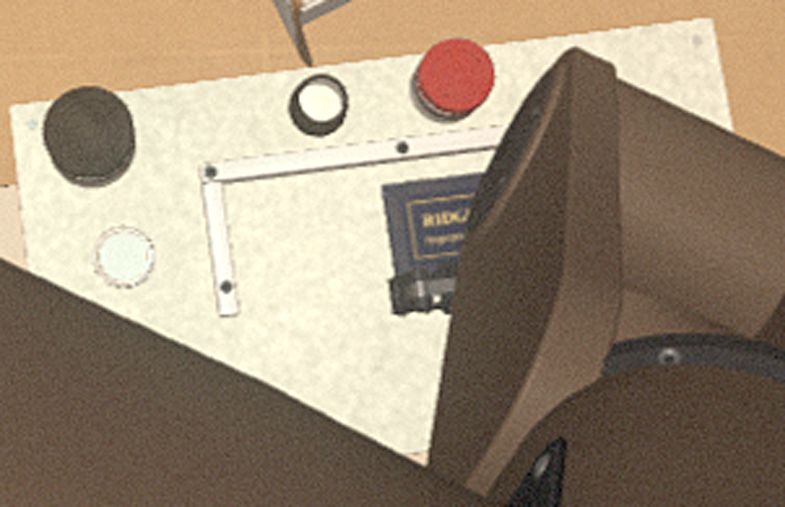

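```bash
python3 -m pendant '[[[0,0,0],[0.008,0,0],0],[[0,0,0],[0.016,0,0],0],[[0,0,0],[0.024,0,0],0],[[0,0,0],[0.03,0,0],0],[[0,0,0],[0.03,0,0],0]]'
python3 -m pendant '[[[0,0,0],[0.003,0,0],0],[[0,0,0],[0.005,0,0],0],[[0,0,0],[0.005,0,0],0]]'
python3 -c "
from h import *
shift((-.085,-.171),.006)"
```

```text
clock: 3.4
ee_pos: [0.5923, -0.2702, 0.0063]
ee_rot: [0.0, 0.999, 0.051, 0.0]
force: [-1.1, 0.0, -0.4]
gripper_width: 1.001
gripper_force: 0.0
clock: 3.65
ee_pos: [0.5937, -0.2698, 0.0063]
ee_rot: [-0.0, 0.999, 0.051, -0.0]
force: [-1.5, 0.7, 0.9]
gripper_width: 1.001
gripper_force: 0.9
t 3.65 L [-0.0831 -0.1712] z 0.0063 F [-1.53  0.69  0.92] w 1.0010416482720617
target W [ 0.592 -0.27   0.006] shift units [-0.0039 -0.0003  0.0005] turn z units -0.0001 tz [-4.e-04  2.e-04 -1.e+00]
```

```bash
for i in 1; do python3 -m pendant '[[[0,0,0],[0.002,0,0],0],[[0,0,0],[0.004,0,0],0],[[0,0,0],[0.004,0,0],0]]'; done
python3 -c "
from h import *
shift((-.085,-.171),.006)"
```

```text
clock: 3.9
ee_pos: [0.5938, -0.2696, 0.0061]
ee_rot: [-0.001, 0.999, 0.051, -0.002]
force: [-12.9, -4.8, 7.3]
gripper_width: 0.994
gripper_force: 7.0
t 3.9 L [-0.0829 -0.171 ] z 0.0061 F [-12.94  -4.82   7.3 ] w 0.9937170053733129
target W [ 0.592 -0.27   0.006] shift units [-0.0042 -0.      0.0003] turn z units -0.0002 tz [-3.4e-03  9.0e-04 -1.0e+00]
```

```bash
python3 -m pendant '[[[0,0,0],[-0.02,0,0],0],[[0,0,0],[-0.06,0,0],0],[[0,0,0],[-0.06,0,-0.08],0],[[0,0,0],[-0.06,0,-0.14],0],[[0,0,0],[0,0.1,-0.14],120],[[0,0,0],[0.05,0.16,-0.14],255],[[0,0,0],[0.092,0.208,-0.14],255],[[0,0,0],[0.092,0.208,-0.14],255],[[0,0,0],[0.092,0.208,-0.14],255],[[0,0,0],[0.092,0.208,-0.14],255],[[0,0,0],[0.092,0.208,-0.14],255],[[0,0,0],[0.092,0.208,-0.14],255]]'
python3 - <<'E'
from h import *
shift((-.037,-.275),.018)
c=cam('top','t3.png')
im=cv2.imread('pics/t3.png')[130:325,228:530]
cv2.imwrite('pics/c3.png',cv2.convertScaleAbs(cv2.resize(im,None,fx=2.6,fy=2.6,interpolation=cv2.INTER_CUBIC),alpha=1.5))
E
```

```text
clock: 4.9
ee_pos: [0.6514, -0.3675, 0.0762]
ee_rot: [-0.0, 0.999, 0.051, -0.0]
force: [0.7, 0.9, 0.7]
gripper_width: 0.002
gripper_force: 0.0
t 4.9 L [-0.0356 -0.2743] z 0.0762 F [0.67 0.95 0.67] w 0.0016102147573225805
target W [ 0.65  -0.368  0.018] shift units [-0.0026  0.0015  0.1164] turn z units 0.0007 tz [-8.e-04  6.e-04 -1.e+00]
```

View pics/c3.png

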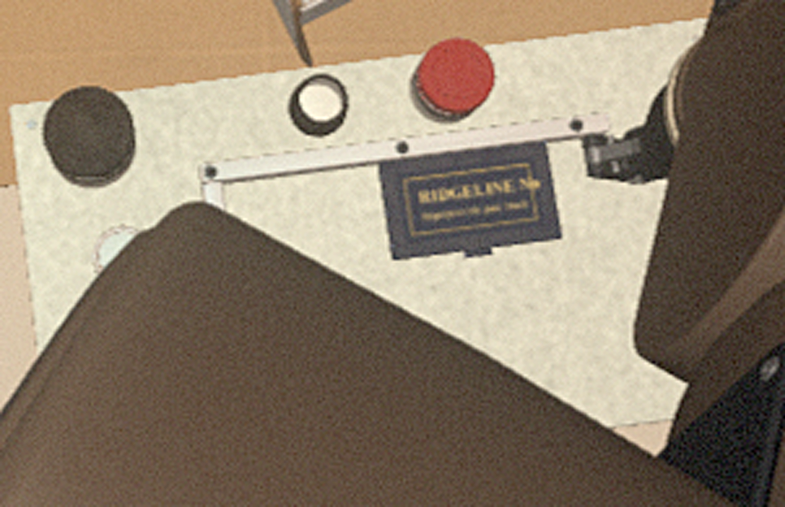

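```bash
python3 -m pendant '[[[0,0,0],[-0.003,0,0.05],255],[[0,0,0],[-0.003,0,0.09],255],[[0,0,0],[-0.003,0,0.105],255],[[0,0,0],[-0.003,0,0.116],255],[[0,0,0],[-0.003,0,0.116],255]]'
python3 -m pendant '[[[0,0,0],[0,-0.015,0],255],[[0,0,0],[0,-0.03,0],255],[[0,0,0],[0,-0.045,0],255],[[0,0,0],[0,-0.06,0],255],[[0,0,0],[0,-0.075,0],255],[[0,0,0],[0,-0.09,0],255],[[0,0,0],[0,-0.105,0],255],[[0,0,0],[0,-0.12,0],255],[[0,0,0],[0,-0.135,0],255],[[0,0,0],[0,-0.15,0],255],[[0,0,0],[0,-0.16,0],255],[[0,0,0],[0,-0.16,0],255]]'
python3 - <<'E'
from h import *
shift((-.037,-.137),.018)
c=cam('top','t4.png')
im=cv2.imread('pics/t4.png')[130:325,228:530]
cv2.imwrite('pics/c4.png',cv2.convertScaleAbs(cv2.resize(im,None,fx=2.6,fy=2.6,interpolation=cv2.INTER_CUBIC),alpha=1.5))
E
```

```text
clock: 5.37
ee_pos: [0.6502, -0.3681, 0.0176]
ee_rot: [-0.0, 0.999, 0.051, -0.001]
force: [0.3, 0.8, -0.0]
gripper_width: -0.001
gripper_force: 0.0
clock: 6.37
ee_pos: [0.643, -0.288, 0.0189]
ee_rot: [0.0, 0.999, 0.052, 0.0]
force: [-0.4, -0.9, 1.6]
gripper_width: -0.002
gripper_force: 0.8
t 6.3667 L [-0.0359 -0.1943] z 0.0189 F [-0.39 -0.87  1.57] w -0.0017475751084351128
target W [ 0.636 -0.231  0.018] shift units [-0.0021 -0.1147  0.0017] turn z units 0.0013 tz [ 8.e-04 -5.e-04 -1.e+00]
```

View pics/c4.png

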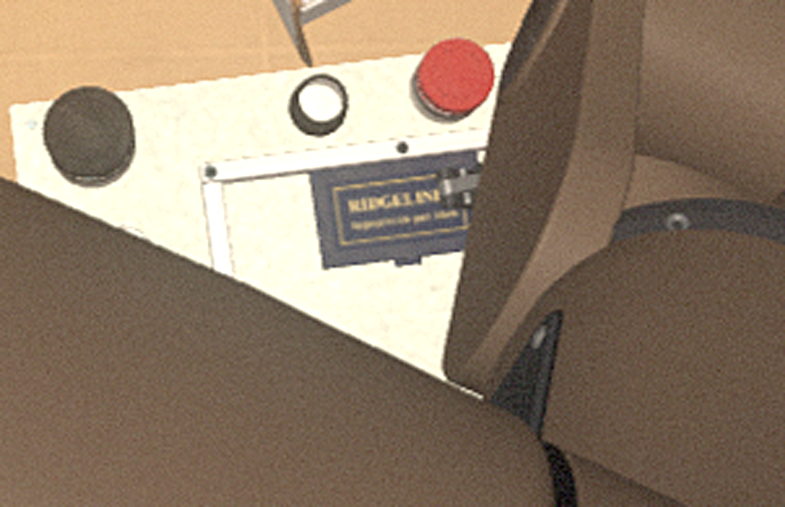

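```bash
python3 -m pendant '[[[0,0,0],[0,-0.012,0],255],[[0,0,0],[0,-0.024,0],255],[[0,0,0],[0,-0.036,0],255],[[0,0,0],[0,-0.048,0],255],[[0,0,0],[0,-0.06,0],255],[[0,0,0],[0,-0.072,0],255],[[0,0,0],[0,-0.084,0],255],[[0,0,0],[0,-0.094,0],255],[[0,0,0],[0,-0.1,0],255],[[0,0,0],[0,-0.106,0],255],[[0,0,0],[0,-0.11,0],255],[[0,0,0],[0,-0.11,0],255]]'
python3 -m pendant '[[[0,0,0],[0,-0.004,0],255],[[0,0,0],[0,-0.008,0],255],[[0,0,0],[0,-0.008,0],255]]'
python3 -c "
from h import *
shift((-.037,-.137),.018)"
```

```text
clock: 7.42
ee_pos: [0.637, -0.2334, 0.0185]
ee_rot: [0.0, 0.999, 0.051, 0.0]
force: [1.5, -2.0, 3.9]
gripper_width: 0.0
gripper_force: 1.8
clock: 7.67
ee_pos: [0.6366, -0.2297, 0.0184]
ee_rot: [0.0, 0.999, 0.051, 0.0]
force: [0.5, -3.0, 5.5]
gripper_width: 0.001
gripper_force: 2.4
t 7.6667 L [-0.0363 -0.1357] z 0.0184 F [ 0.47 -3.02  5.45] w 0.001155822085452771
target W [ 0.636 -0.231  0.018] shift units [-0.0015  0.0026  0.0009] turn z units 0.0003 tz [ 2.e-04 -1.e-04 -1.e+00]
```

```bash
python3 -m pendant '[[[0,0,0],[0,-0.004,0],255],[[0,0,0],[0,-0.006,0],255],[[0,0,0],[0,-0.006,0],255]]'
python3 - <<'E'
from h import *
shift((-.037,-.137),.018)
c=cam('top','t5.png')
im=cv2.imread('pics/t5.png')[130:325,228:530]
cv2.imwrite('pics/c5.png',cv2.convertScaleAbs(cv2.resize(im,None,fx=2.6,fy=2.6,interpolation=cv2.INTER_CUBIC),alpha=1.5))
E
```

```text
clock: 7.92
ee_pos: [0.6363, -0.2269, 0.0184]
ee_rot: [0.0, 0.999, 0.051, 0.0]
force: [1.0, -4.0, 5.7]
gripper_width: -0.003
gripper_force: 2.7
t 7.9167 L [-0.0363 -0.1328] z 0.0184 F [ 1.01 -4.01  5.69] w -0.0027229215438352387
target W [ 0.636 -0.231  0.018] shift units [-0.0014  0.0084  0.0009] turn z units 0.0003 tz [ 2.e-04 -1.e-04 -1.e+00]
```

View pics/c5.png

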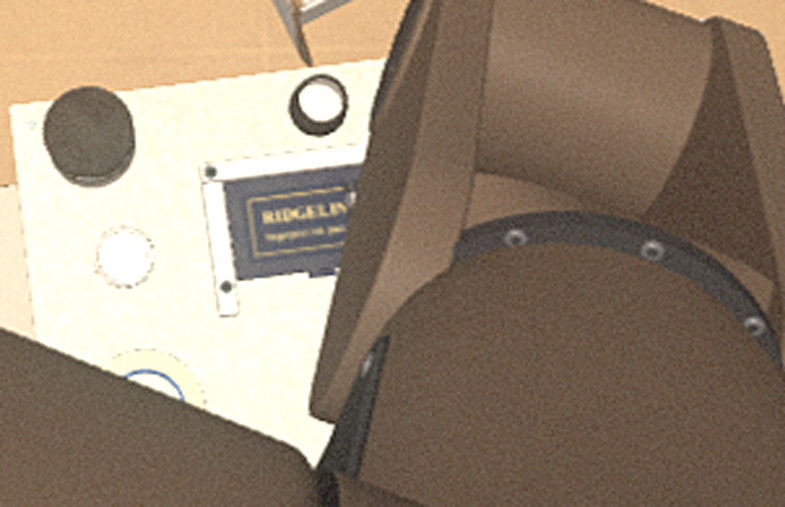

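```bash
python3 -m pendant '[[[0,0,0],[0,-0.002,0],255],[[0,0,0],[0,-0.004,0],255],[[0,0,0],[0,-0.004,0],255]]'
python3 -m pendant '[[[0,0,0],[0,-0.002,0],255],[[0,0,0],[0,-0.003,0],255],[[0,0,0],[0,-0.003,0],255]]'
```

```text
clock: 8.22
ee_pos: [0.6363, -0.2261, 0.0185]
ee_rot: [0.001, 0.999, 0.051, 0.0]
force: [-0.6, -12.9, 3.3]
gripper_width: -0.002
gripper_force: 6.5
clock: 8.47
ee_pos: [0.6363, -0.2257, 0.0186]
ee_rot: [0.001, 0.999, 0.051, 0.001]
force: [-0.5, -22.2, 1.3]
gripper_width: -0.003
gripper_force: 10.5
```

```bash
python3 -m pendant '[[[0,0,0],[0,0.02,0],255],[[0,0,0],[0,0.05,0],255],[[0,0,0],[0,0.05,-0.08],255],[[0,0,0],[0,0.05,-0.16],255],[[0,0,0],[-0.08,0.0,-0.16],255],[[0,0,0],[-0.16,-0.06,-0.16],120],[[0,0,0],[-0.21,-0.122,-0.16],0],[[0,0,0],[-0.21,-0.122,-0.16],0],[[0,0,0],[-0.21,-0.122,-0.16],0],[[0,0,0],[-0.21,-0.122,-0.16],0]]'
python3 - <<'E'
from h import *
shift((-.13,-.07),.006)
c=cam('top','t6.png')
im=cv2.imread('pics/t6.png')[130:325,228:530]
cv2.imwrite('pics/c6.png',cv2.convertScaleAbs(cv2.resize(im,None,fx=2.6,fy=2.6,interpolation=cv2.INTER_CUBIC),alpha=1.5))
E
```

```text
clock: 9.3
ee_pos: [0.525, -0.1737, 0.0985]
ee_rot: [-0.0, 0.999, 0.051, -0.0]
force: [0.6, -0.2, -0.1]
gripper_width: 0.709
gripper_force: 0.0
t 9.3 L [-0.1415 -0.0686] z 0.0985 F [ 0.63 -0.2  -0.05] w 0.708778199495136
target W [ 0.537 -0.174  0.006] shift units [0.0231 0.0029 0.1849] turn z units 0.0006 tz [-1.e-04  3.e-04 -1.e+00]
```

View pics/c6.png

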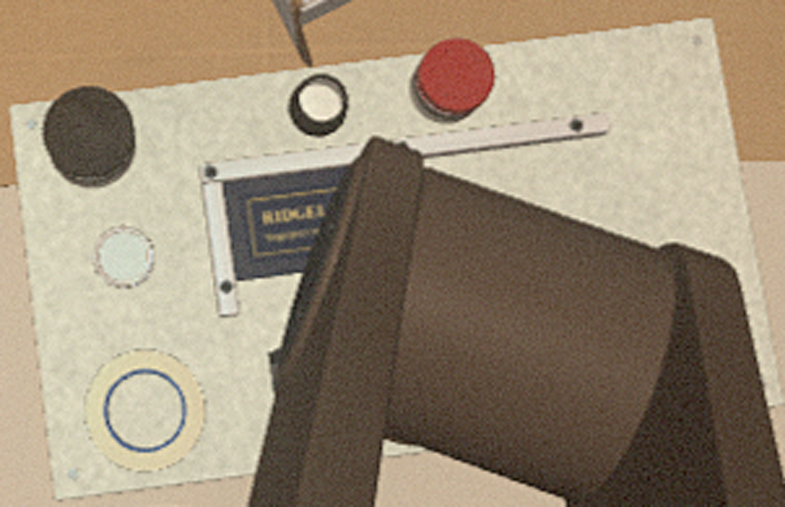

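```bash
python3 -m pendant '[[[0,0,0],[0,0,0.06],0],[[0,0,0],[0,0,0.12],0],[[0,0,0],[0,0,0.15],0],[[0,0,0],[0,0,0.17],0],[[0,0,0],[0,0,0.185],0],[[0,0,0],[0,0,0.185],0],[[0,0,0],[0.03,0,0.185],0],[[0,0,0],[0.06,0,0.185],0],[[0,0,0],[0.09,0,0.185],0],[[0,0,0],[0.1,0,0.185],0],[[0,0,0],[0.108,0,0.185],0],[[0,0,0],[0.112,0,0.185],0]]'
python3 -m pendant '[[[0,0,0],[0.003,0,0],0],[[0,0,0],[0.006,0,0],0],[[0,0,0],[0.006,0,0],0]]'
python3 -c "
from h import *
shift((-.083,-.07),.006)"
```

```text
clock: 10.35
ee_pos: [0.5812, -0.1682, 0.0063]
ee_rot: [0.0, 0.999, 0.051, 0.0]
force: [0.0, -0.7, -1.0]
gripper_width: 1.002
gripper_force: 0.0
clock: 10.6
ee_pos: [0.5833, -0.1679, 0.0058]
ee_rot: [-0.0, 0.999, 0.051, -0.0]
force: [-0.4, -0.1, 0.8]
gripper_width: 0.998
gripper_force: 0.3
t 10.6 L [-0.083  -0.0687] z 0.0058 F [-0.44 -0.05  0.77] w 0.9978628755086145
target W [ 0.583 -0.169  0.006] shift units [-0.0001  0.0026 -0.0004] turn z units -0.0004 tz [-8.e-04  2.e-04 -1.e+00]
```

```bash
python3 -m pendant '[[[0,0,0],[0.002,0,0],0],[[0,0,0],[0.004,0,0],0],[[0,0,0],[0.004,0,0],0]]'
python3 -c "
from h import *
shift((-.083,-.07),.006)"
```

```text
clock: 10.85
ee_pos: [0.5835, -0.1676, 0.0056]
ee_rot: [-0.0, 0.999, 0.051, -0.002]
force: [-12.6, -4.9, 8.2]
gripper_width: 1.0
gripper_force: 6.3
t 10.85 L [-0.0828 -0.0685] z 0.0056 F [-12.63  -4.94   8.22] w 1.0000745486051386
target W [ 0.583 -0.169  0.006] shift units [-0.0004  0.003  -0.0008] turn z units -0.0002 tz [-4.e-03  8.e-04 -1.e+00]
```

```bash
python3 -m pendant '[[[0,0,0],[-0.02,0,0],0],[[0,0,0],[-0.08,0,0],0],[[0,0,0],[-0.08,0,-0.08],0],[[0,0,0],[-0.08,0,-0.16],0],[[0,0,0],[-0.08,0,-0.24],0],[[0,0,0],[-0.08,0.1,-0.3],0],[[0,0,0],[-0.08,0.5,-0.3],0],[[0,0,0],[-0.08,0.5,-0.3],0],[[0,0,0],[-0.08,0.5,-0.3],0],[[0,0,0],[-0.08,0.5,-0.3],0],[[0,0,0],[-0.08,0.5,-0.3],0],[[0,0,0],[-0.08,0.5,-0.3],0]]'
python3 - <<'E'
from h import *
c=cam('top','t7.png')
import pickle;pickle.dump(c,open('t7.pkl','wb'))
im=cv2.imread('pics/t7.png')[130:325,228:530]
cv2.imwrite('pics/c7.png',cv2.convertScaleAbs(cv2.resize(im,None,fx=2.6,fy=2.6,interpolation=cv2.INTER_CUBIC),alpha=1.5))
E
```

```text
clock: 11.85
ee_pos: [0.5714, -0.4272, 0.1561]
ee_rot: [0.002, 0.999, 0.05, 0.001]
force: [-0.6, 1.3, -0.0]
gripper_width: 1.0
gripper_force: 0.0
```

View pics/c7.png

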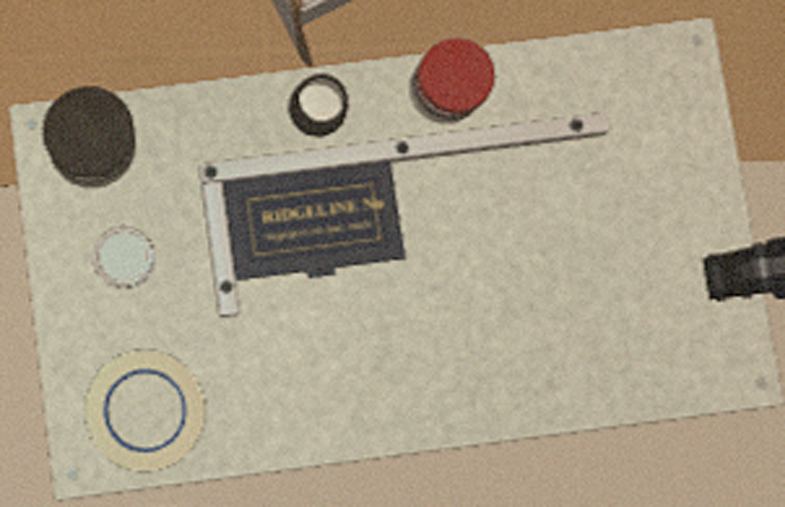

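The picture shows the pad flush in the corner: its left end is on the short rail (about 226–237, 180–280) and its hinge side on the long rail (225–392, 180–160). The bystanders have not moved, and the arm is clear at the right.

```bash
python3 -c "
from h import *
print(order.hand_in())"
```

```text
the job is handed in; nothing more can be done
None
```

The ink pad is in the corner of the L-stop, against both rails in the last overhead picture, with nothing else moved and the arm clear; I handed the job in at about 12 s, and no verdict came back.

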